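# Unsnap the nebuliser's filter cover and take out the used filter

## Task

The inlet filter of the compressor nebuliser is due for changing. Squeeze the two orange tabs of the grey filter cover together and raise the cover off its catches, then swing it back on its rear hinge as far as it goes. Lift the used filter out by its blue handle, set it down in the steel tray, handle up, and let go; do not knock over the vials or the brown bottle.

Things in the scene. Friction and masses are not known exactly. Their poses are not given: they have to be found in the camera images.
- nebuliser: Compressor nebuliser, fixed: white case on a blue-grey base, 180 (x) x 170 (y) mm, case top 66 mm up. Origin: centre of its underside; x points to its rear, z up; its front (switch, air outlet) looks to -x. On top a blue-grey filter housing 128 (x) x 68 (y) mm, its top face 88 mm up, closed by a grey snap cover 54 mm wide with a 31 mm wide nose at the front, roof 135 mm up.
- filter_bay (a point): Centre of the floor of the filter bay under the cover, 66 mm up, 18 mm behind the nebuliser's origin. The bay is 60 (x) x 52 (y) mm and 22 mm deep.
- cover (a joint): Opening angle of the grey filter cover: 0 shut (snapped in), grows as its nose swings up and back, 1.92 rad fully open (a stop; it then leans back past upright). The stiff hinge keeps the cover where it is left; about 1.2 N at the nose moves it. Snapped in, it rises no more than about 1 mm unless both tabs are squeezed.
- cover_hinge (a point): Middle of the cover's hinge axis, at its rear edge: 56 mm behind the nebuliser's origin, 89 mm up. The axis runs along the nebuliser's y.
- cover_nose (a point): Point midway between the two tabs, where to pinch: with the cover shut 93 mm in front of the hinge axis and 28 mm above it (117 mm up); moves with the cover. Its y axis runs from tab to tab, along the nebuliser's y. The cover's roof is 18 mm above this point, the housing's top face 29 mm below it.
- cover_lip (a point): Middle of the lower front edge of the cover's nose: 114 mm in front of the hinge axis and level with it when shut; moves with the cover.
- tab_left (a joint): How far (m) the orange tab on the nose's +y side is pressed in towards the middle, 0 to 0.009. Sprung: 2.6 N to start, 8.5 N fully in; springs out when let go. Its hook clears the catch once pressed in more than 3.2 mm; keep both tabs squeezed until the nose has risen 10 mm, or they catch again.
- tab_right (a joint): The same for the tab on the -y side. Each tab is a ribbed upright plate 24 (along x) x 26 (z) mm; the two outer faces stand 58 mm apart, 40 mm when both are fully in; there is free space beside them.
- filter: Used filter lying loose in the bay under the cover: white-framed block 52 (x) x 42 (y) x 20 mm with a dusty pleated core, and a blue handle rib on top, 34 (x) x 12 (y) mm, rising to 58 mm above the underside. Origin: centre of the underside; z up out of the handle. 45 g.
- filter_handle (a point): Where to grasp the filter's blue rib: 45 mm above the filter's underside, 13 mm below the rib's top; pinch across the rib's 12 mm thickness, along the filter's y. Hidden by the cover until it is open.
- tray: Empty stainless steel instrument tray, loose, 200 (x) x 140 (y) x 27 mm high, walls and floor 3 mm. Origin: centre of its underside.
- vial_0: Glass vial with red cap, standing, 26 mm across, 54 mm high; origin at the centre of its underside. Bystander.
- vial_1: The same with a blue cap.
- vial_2: The same with a green cap.
- iodine_bottle: Brown glass bottle with yellow cap, standing, 48 mm across, 105 mm high; origin at the centre of its underside. Bystander.
There are look-alikes about, which are no part of the job. Leave any yellow look-alike of the vial_2 alone.

How it is judged:
By the outcome, as a careful person would: the job done as asked, in the order asked, and still so for the second after the job is handed in, with the robot touching nothing.
It also fails if it takes over 61 s, if anything falls off the work surface, if the arm or the gripper's body presses on something with over 40 N, if the wrist force passes 120 N, or if a joint passes its speed limit or range.

## Robot

A 6-joint arm with a two-finger parallel gripper is mounted at the origin on a cart in front of the work surface, level with it; the furniture and walls round the work are solid. World frame = base frame: x ahead of the robot, y to its left, z up, the work surface at z = 0. Lengths are in m, angles in rad, forces in N, time in s.
With the tool pointing down it reaches from about 0.4 to 0.825 m from the base axis. Payload 7 kg.
Tool frame: the origin (TCP) lies at the very end of the fingers, on their centre line; the grasp point (between the pads) lies 19 mm behind it (robot.grasp_offset is the distance from the TCP to the grasp point, in m); z points along the fingers, y is the line along which they close (so a half turn about z gives the same grasp; the last joint's range is limited). The gripper opens to 85 mm and grips with 20 to 120 N. Pads are 22 mm wide; open, the fingers measure 114 mm over their backs; the gripper's body (76 mm by 85 mm) begins 54 mm behind the grasp point. The pads swing forward as they close: fully open they stand 13 mm farther back than shut.
Start: joints at [-0.948, 0.359, 0.012, 0, -1.224, -0.288], TCP at [0.222, -0.638, 0.197] pointing down, gripper open.
Joint ranges: [-3.07, 3.07], [-1.43, 2.12], [-1.02, 1.25], [-3.03, 1.67], [-3.05, -0], [-3.03, 3.03]. Speed limits (rad/s): [2.39, 2.39, 3.01, 3.14, 3.14, 3.14].

## Interface

Orientations are given as a unit quaternion [w, x, y, z].
In Python, from bench import robot gives the robot as it stands. The module is installed in compiled form; this text tells all that it offers.
- The arm moves only by the tool carry_out, never from a script. Its argument "moves" is a list of rows, each a list of 3 entries, a list of its own where there are three numbers: the shift along the tool's x, y, z in cm, then the turn, a rotation vector about the tool's x, y, z in rad, then the closure, from -1 (fully open) to 1 (shut). A call has 1 to 8 rows; each row shifts and turns the commanded pose from where the row before left it, along the tool's axes as they then stand; what a row does not reach is not made up. A row lasts 1/10 s, in which the tool goes at most 50 mm and 8.59 degrees, less where a joint would pass 70% of its speed; a pose out of reach is approached as far as the arm can. A call is refused whole if a number of a shift passes 5 or a number of a turn 0.15, either way. A call with a gripper value outside its range is refused whole. The fingers move at their own pace and stop on an object; "force" is the grip in N (left out, the last holds). Time passes only in rows, so rows that do not move let the fingers close. It gives the time, the measured TCP pose, the force, the opening and the grip force at its end, in the units of the state.
- robot.sense(): the state, without advancing time (a new reading comes with each control period).
- robot.capture(name): name is "scene" or "top"; returns a dict with "color" (420x560x3 uint8, red, green, blue), "fx", "fy", "cx", "cy" (pixels), "rvec" (rotation vector, rad) and "tvec" (3), from world to camera coordinates, as OpenCV has them. Camera axes: x right, y down, z forward; pixel columns grow to the right and rows downward; lengths in m; the calibration is good to about 2 mm. A picture is of the moment at which its call begins. There is no depth.
- robot.job_done(): hands the job in; it is judged then, once.
The state is a dict: "time_s": time; "joint_pos": joint angles; "qd": joint speeds; "tau": joint torques, N m; "tcp_pos": TCP position; "ee_rot": TCP orientation; "force": force on the tool from outside, world axes, zero at the start; "torque": the same for the moment, N m; "gripper_width": finger opening in m; "grasp_force": force on a finger pad.
Only numpy, scipy, OpenCV 4.12 (cv2) and the standard library are available. Lean on these libraries where they do the work, as an engineer would, in place of code of your own. Each camera call takes 0.05 s, during which the arm holds its last target. There are 200 camera calls.

## Working session

There is one attempt and no reset: what is moved stays moved. The work goes in short steps, Python scripts to look and compute and a tool call to move; the robot and the scene stay as the last step left them, time stands still between calls to the robot, and variables do not carry over. Pictures are saved under pics/ and viewed, at most 10 in all, crops included, and the job is handed in when it is done.

Besides the shell and the picture viewer there is one more tool, called after "Call:" by a JSON object that holds its "api" and its "payload", one argument or row to a line. carry_out: Moves the arm, as the interface text tells. Its arguments: {"type":"object","properties":{"moves":{"type":"array"},"force":{"type":"number"}},"required":["moves"]}

```bash
mkdir -p pics; cat > h.py <<'E'
import numpy as np, cv2
from bench import robot
from scipy.spatial.transform import Rotation as R
def cap(n,f=None):
    c=robot.capture(n)
    if f: cv2.imwrite('pics/'+f,c['color'][:,:,::-1])
    c['K']=np.array([[c['fx'],0,c['cx']],[0,c['fy'],c['cy']],[0,0,1.]])
    return c
def ray(c,u,v,z):
    M=R.from_rotvec(np.ravel(c['rvec'])).as_matrix();t=np.ravel(c['tvec'])
    o=-M.T@t; d=M.T@np.linalg.inv(c['K'])@[u,v,1]
    return o+d*(z-o[2])/d[2]
def proj(c,P):
    return cv2.projectPoints(np.atleast_2d(np.array(P,float)),np.ravel(c['rvec']).astype(float),np.ravel(c['tvec']).astype(float),c['K'],None)[0][:,0]
def st():
    s=robot.sense(); 
    print(s['time_s'],'tcp',np.round(s['tcp_pos'],4),'q',np.round(s['ee_rot'],4),'F',np.round(s['force'],1),'w',s['gripper_width'],s['grasp_force'],'j',np.round(s['joint_pos'],3))
    return s
E
python3 - <<'E'
from h import *
a=cap('scene','s0.png');b=cap('top','t0.png')
for c in(a,b):
    M=R.from_rotvec(np.ravel(c['rvec'])).as_matrix();print(-M.T@np.ravel(c['tvec']),c['fx'],M[2])
s=st();print(R.from_quat(s['ee_rot'],scalar_first=True).as_matrix().round(3))
E
```

```text
[-0.04803433 -0.52638967  0.5425186 ] 447.2595299746432 [ 0.66056606  0.56624072 -0.49297457]
[ 0.46994584 -0.01213493  0.95520091] 421.07137481656605 [ 0.08798906 -0.00883665 -0.99608225]
0.1 tcp [ 0.2216 -0.6371  0.1964] q [-2.000e-04 -1.666e-01  9.860e-01  7.000e-04] F [0.3 0.3 0.5] w 0.08549982567534269 0.0 j [-0.948  0.359  0.011 -0.    -1.224 -0.288]
[[-0.945 -0.328 -0.001]
 [-0.328  0.945  0.001]
 [ 0.     0.002 -1.   ]]
```

View pics/s0.png

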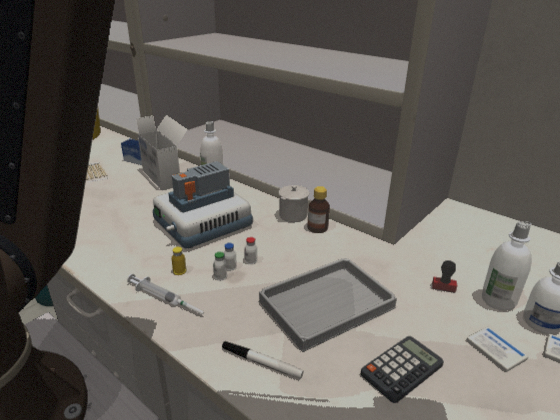

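View pics/t0.png

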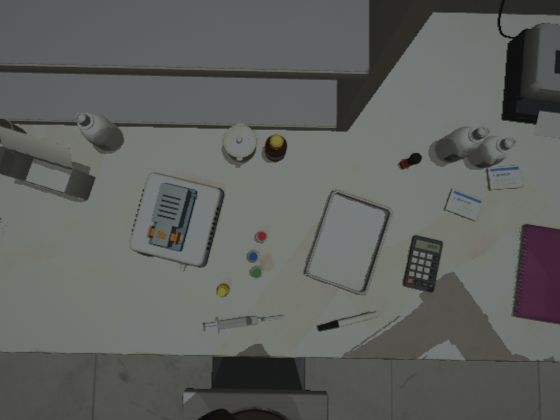

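The top view shows the nebuliser at about (177,220), with orange tabs at (152,234) and (175,238), and the tray at (348,242). The vials are red (261,236), blue (252,257) and green (256,272). The bottle is at (276,147). The yellow-capped one at (222,290) is the look-alike, so I'll leave it alone. Next, one enlarged view to get the nebuliser's pose.

```bash
python3 - <<'E'
from h import *
t=cv2.imread('pics/t0.png')[160:280,120:280];s=cv2.imread('pics/s0.png')[150:250,140:260]
o=np.vstack([np.hstack([cv2.resize(t,None,fx=2.6,fy=2.6,interpolation=2),np.zeros((312,0,3),np.uint8)])])
s=cv2.resize(s,(374,312),interpolation=2)
t5=cv2.resize(cv2.imread('pics/t0.png')[165:275,125:230],None,fx=5,fy=5,interpolation=2)
s5=cv2.resize(cv2.imread('pics/s0.png')[155:250,145:260],(275*1,227),interpolation=2)
o=np.zeros((550,800,3),np.uint8);o[:,:525]=t5;o[:227,525:]=s5
cv2.imwrite('pics/c1.png',o)
b=cap('top')
for n,u,v,z in [('neb',177,220,.066),('tabL',152,234,.13),('tabR',175,238,.13),('red',261.5,236.5,.054),('blue',252,257,.054),('green',256,272,.054),('yel',222,290,.054),('bot',277,144,.105),('tray00',334,191,.027),('tray10',391,207,.027),('tray11',364,294,.027),('tray01',306,276,.027)]:
    print(n,ray(b,u,v,z).round(4))
E
```

```text
neb [0.522  0.1734 0.066 ]
tabL [0.4899 0.2076 0.13  ]
tabR [0.483  0.1626 0.13  ]
red [ 0.4909 -0.0055  0.054 ]
blue [0.447  0.0138 0.054 ]
green [0.4155 0.0046 0.054 ]
yel [0.3766 0.0755 0.054 ]
bot [ 0.6801 -0.0339  0.105 ]
tray00 [ 0.5956 -0.1646  0.027 ]
tray10 [ 0.5623 -0.2915  0.027 ]
tray11 [ 0.3707 -0.2312  0.027 ]
tray01 [ 0.4072 -0.1043  0.027 ]
```

View pics/c1.png

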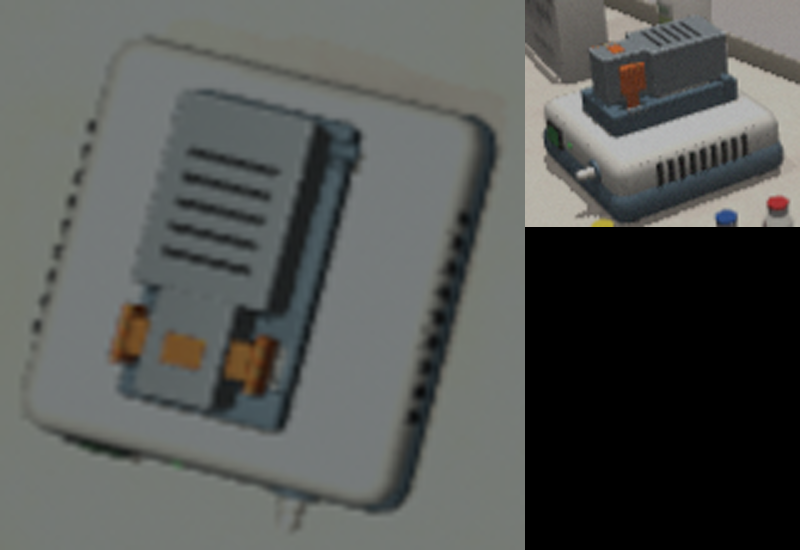

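The crop shows the shut cover with its nose towards the robot (down in the picture), orange tabs at crop (128,335) and (258,365), and a slight turn. Now I'll fit the pose.

```bash
cat > fit.py <<'E'
from h import *
from scipy.optimize import least_squares
b=cap('top')
def px(u,v): return np.array([(u+.5)/5-.5+125,(v+.5)/5-.5+165])
obs=[((-58,15.5,135),(135,395)),((-58,-15.5,135),(213,412)),((-64,-34,88),(283,432)),((64,-34,88),(360,128)),
 ((-37,29,130),(121,332)),((-37,-29,130),(268,366)),((None,27,135),(135,283)),((None,-27,135),(272,312))]
def res(p,full=False):
    c,s=np.cos(p[2]),np.sin(p[2]);r=[]
    for (X,Y,Z),uv in obs:
        if X is None: X=p[3]
        if Z==88: X=X+p[4]
        P=[p[0]+(c*X-s*Y)/1e3,p[1]+(s*X+c*Y)/1e3,Z/1e3]
        r.append(proj(b,P)[0]-px(*uv))
    return np.ravel(r)
f=least_squares(res,[.52,.17,-.2,-20,0],x_scale=[.01,.01,.1,5,5],loss='soft_l1')
if __name__=='__main__':
    print(f.x);print(f.fun.reshape(-1,2).round(1) if len(f.fun)==16 else f.fun)
    x,y,a=f.x[:3];a_=np.array([np.cos(a),np.sin(a)])
    print('hinge',[x,y]+a_*.056,'nose',[x,y]-a_*.037,'bay',[x,y]+a_*.018)
    for X,Y in((.09,.085),(.09,-.085),(-.09,-.085),(-.09,.085)): print(((proj(b,[x+a_[0]*X-a_[1]*Y,y+a_[1]*X+a_[0]*Y,.06])[0]-[125,165])*5).round())
E
python3 fit.py
```

```text
[  0.52531207   0.17806693  -0.21210788 -16.14424537   2.24679112]
[[ 0.5 -0.3]
 [ 0.4 -0. ]
 [-0.  -0.2]
 [-0.1  0.2]
 [-0.   0.2]
 [-0.6  0.2]
 [ 0.2 -0.3]
 [-0.3  0.3]]
hinge [0.58005707 0.16627775] nose [0.48914126 0.18585621] bay [0.54290868 0.17427755]
[112.  19.]
[497. 109.]
[395. 522.]
[  3. 429.]
```

The fit is good to about 1 mm, and the case outline agrees with it. Moving above the nose.

Call:
{"api": "carry_out", "payload": {
  "moves": [
    [[-2.9,3.8,0],[0,0,0],-1],
    [[-2.9,3.8,0],[0,0,0],-1],
    [[-2.9,3.8,0],[0,0,0],-1],
    [[-2.9,3.8,0],[0,0,0],-1],
    [[-2.9,3.8,0],[0,0,0],-1],
    [[-2.9,3.8,0],[0,0,0],-1],
    [[-2.9,3.8,0],[0,0,0],-1],
    [[-2.9,3.8,0],[0,0,0],-1]
  ],
  "force": 25
}}

```text
time_s: 1.0
tcp_pos: [0.3411, -0.2724, 0.1973]
ee_rot: [0.0, -0.166, 0.986, -0.0]
force: [1.5, -0.2, 0.3]
gripper_width: 0.0854
grasp_force: 0.0
```

Call:
{"api": "carry_out", "payload": {
  "moves": [
    [[-2.9,3.8,0],[0,0,0],-1],
    [[-2.9,3.8,0],[0,0,0],-1],
    [[-2.9,3.8,0],[0,0,0],-1],
    [[-2.9,3.8,0],[0,0,0],-1],
    [[-2.9,3.8,0],[0,0,0],-1],
    [[-2.9,3.8,0],[0,0,0],-1],
    [[-2.9,3.8,0],[0,0,0],-1],
    [[-2.9,3.8,0],[0,0,0],-1]
  ]
}}

```text
time_s: 1.8
tcp_pos: [0.4603, 0.0913, 0.1975]
ee_rot: [0.0, -0.167, 0.986, 0.0]
force: [1.5, -0.0, 0.7]
gripper_width: 0.0854
grasp_force: 0.0
```

Call:
{"api": "carry_out", "payload": {
  "moves": [
    [[-2.9,3.8,0],[0,0,0.136],-1],
    [[0,0,0],[0,0,0.136],-1],
    [[0,0,0],[0,0,0.136],-1],
    [[0,0,0],[0,0,0.136],-1],
    [[0,0,0],[0,0,0],-1],
    [[0,0,0],[0,0,0],-1]
  ]
}}

```text
time_s: 2.4
tcp_pos: [0.475, 0.1346, 0.1972]
ee_rot: [-0.0, 0.102, 0.995, -0.0]
force: [-0.2, 0.2, 0.9]
gripper_width: 0.0855
grasp_force: 0.0
```

```bash
cat >> h.py <<'E'
HX,HY,YAW=.5801,.1663,-.212
def pose(th,tilt,off=(0,0)):
    """TCP for pinch point of cover at angle th, tool tilted by tilt; off: cover-frame (fwd,up) offset"""
    v=np.array([-.093-off[0],.028+off[1]]);c,s=np.cos(th),np.sin(th)
    p=np.array([v[0]*c+v[1]*s, -v[0]*s+v[1]*c])  # nose up and back
    a=np.array([np.cos(YAW),np.sin(YAW),0]);z=np.array([0,0,1.]);yn=np.cross(z,a)
    tz=-z*np.cos(tilt)+a*np.sin(tilt);M=np.c_[np.cross(yn,tz),yn,tz]
    return np.array([HX,HY,.089])+a*p[0]+z*p[1]+.019*tz, M
def delta(p,M):
    s=robot.sense();M0=R.from_quat(s['ee_rot'],scalar_first=True).as_matrix()
    return (M0.T@(p-s['tcp_pos'])*100).round(2), R.from_matrix(M0.T@M).as_rotvec().round(3)
E
python3 - <<'E'
from h import *
a=cap('scene');b=cap('top')
p,M=pose(0,0);print(p,*delta(p,M))
def P(c): return c['K']@np.c_[R.from_rotvec(np.ravel(c['rvec'])).as_matrix(),np.ravel(c['tvec'])]
for s,t in [((405,92),(370,72)),((402,98),(370,72)),((390,240),(340,130))]:
    X=cv2.triangulatePoints(P(a),P(b),np.array(s,float).reshape(2,1),np.array(t,float).reshape(2,1));X=X[:3,0]/X[3,0]
    print(X,proj(a,X)-s,proj(b,X)-t)
E
```

```text
[0.48918208 0.18586865 0.098     ] [-0.33  5.32  9.93] [0.    0.    0.006]
[ 0.74181519 -0.17050206  0.32696911] [[-0.21506969  0.06196115]] [[ 0.25840177 -0.15532345]]
[ 0.74392572 -0.16933772  0.31627574] [[ 1.85138861 -0.54596771]] [[-2.18733978  1.33821286]]
[ 0.74326178 -0.18461497  0.00409838] [[-1.49945678  0.30993703]] [[ 1.357699   -0.92772076]]
```

The shelf edge is at x≈0.74, z≈0.32, clear of the cover's swing. Going down over the tabs and squeezing.

Call:
{"api": "carry_out", "payload": {
  "moves": [
    [[-0.3,2.7,0],[0,0,0.006],-1],
    [[0.2,2.6,0],[0,0,0],-1],
    [[0,0,2.5],[0,0,0],-1],
    [[0,0,2.5],[0,0,0],-1],
    [[0,0,2.5],[0,0,0],-1],
    [[0,0,2.4],[0,0,0],-1],
    [[0,0,0],[0,0,0],-1],
    [[0,0,0],[0,0,0],-1]
  ]
}}

```text
time_s: 3.3
tcp_pos: [0.4875, 0.1861, 0.0986]
ee_rot: [-0.0, 0.107, 0.994, -0.0]
force: [0.5, -0.2, 0.7]
gripper_width: 0.0853
grasp_force: 0.0
```

```bash
python3 - <<'E'
from h import *
b=cap('top','t1.png');s=cap('scene','s1.png');st()
p,M=pose(0,0,(.002,0));print(p,*delta(p,M))
o=np.hstack([cv2.resize(b['color'][150:290,110:250],(400,400)),cv2.resize(s['color'][140:260,130:250],(400,400))])
cv2.imwrite('pics/c2.png',o[:,:,::-1])
E
```

```text
3.4 tcp [0.4882 0.1867 0.0997] q [8.000e-04 1.070e-01 9.943e-01 6.000e-04] F [0.6 0.2 0.2] w 0.08537681750203086 0.0 j [ 7.410e-01  1.960e-01 -4.580e-01  1.000e-03 -9.150e-01 -2.527e+00]
[0.48722686 0.18628948 0.098     ] [ 0.08 -0.06  0.16] [ 0.001  0.002 -0.002]
```

View pics/c2.png

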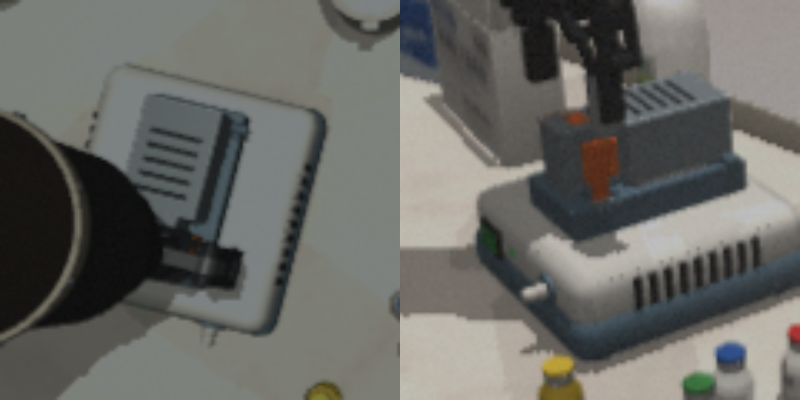

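```bash
python3 - <<'E'
from h import *
a=cap('scene');b=cap('top')
s=robot.sense();p=s['tcp_pos'];yn=np.array([.21,.978,0])
for k in (-.05,-.043,0,.043,.05):
  q=p+yn*k+[0,0,.013]
  print(k,((proj(a,q)[0]-[130,140])*400/120+[400,0]).round(),((proj(b,q)[0]-[110,150])*400/140).round())
x,yv=.5253,.1781
for X,Y,Z in((-.037,-.029,.117),(-.037,.029,.117),(-.058,-.0155,.135)):
  q=[x+.978*X+.21*Y,yv-.21*X+.978*Y,Z]
  print('tab',((proj(a,q)[0]-[130,140])*400/120+[400,0]).round(),((proj(b,q)[0]-[110,150])*400/140).round())
E
```

```text
-0.05 [616. 177.] [226. 260.]
-0.043 [611. 173.] [216. 258.]
0 [579. 148.] [157. 244.]
0.043 [549. 126.] [ 97. 230.]
0.05 [545. 122.] [ 87. 228.]
tab [602. 158.] [197. 252.]
tab [560. 127.] [116. 233.]
tab [559. 134.] [165. 277.]
```

The projection puts the near fingertip at crop (613,175), but the picture shows it at (605,120). A fresh picture will show whether that one was stale.

```bash
python3 - <<'E'
from h import *
s=cap('scene');st()
o=cv2.resize(s['color'][90:230,110:270],(800,600)[:2] if 0 else (640,560),interpolation=2)
cv2.imwrite('pics/c3.png',o[:,:,::-1])
E
```

```text
3.55 tcp [0.4879 0.1867 0.0994] q [8.000e-04 1.072e-01 9.942e-01 8.000e-04] F [ 0.7 -1.  -0.5] w 0.08516814781239603 0.0 j [ 0.741  0.196 -0.458  0.    -0.914 -2.527]
```

View pics/c3.png

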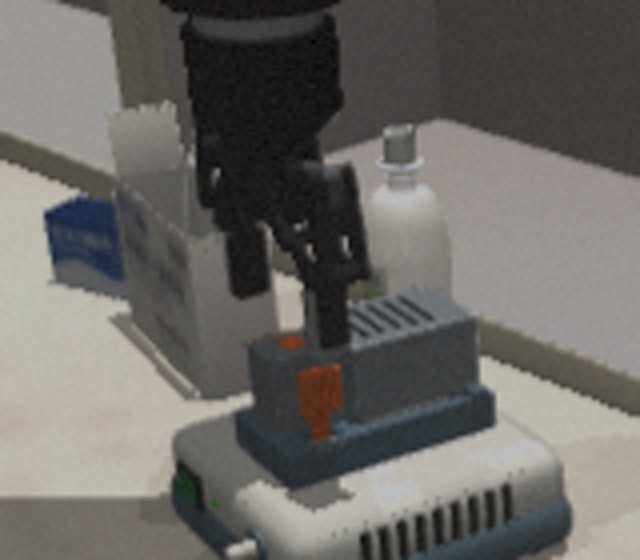

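The picture isn't stale: the fingertips look about 30 mm higher than the reported TCP. I'll test by closing gently. If the pads are on the tabs they stop at about 40 mm; if they're too high they close on the nose at about 31 mm or on nothing.

Call:
{"api": "carry_out", "payload": {
  "moves": [
    [[0,0,0],[0,0,0],0.2],
    [[0,0,0],[0,0,0],0.2],
    [[0,0,0],[0,0,0],0.2],
    [[0,0,0],[0,0,0],0.2],
    [[0,0,0],[0,0,0],0.2]
  ],
  "force": 20
}}

```text
time_s: 4.05
tcp_pos: [0.4873, 0.1862, 0.0982]
ee_rot: [-0.0, 0.107, 0.994, -0.0]
force: [-0.2, 0.3, 0.5]
gripper_width: 0.0342
grasp_force: 0.1
```

```bash
python3 - <<'E'
from h import *
s=cap('scene');b=cap('top');st()
o=np.hstack([cv2.resize(s['color'][120:220,140:240],(400,400),interpolation=2),cv2.resize(b['color'][200:280,130:210],(400,400),interpolation=2)])
cv2.imwrite('pics/c4.png',np.clip(o[:,:,::-1]*1.6,0,255).astype(np.uint8))
E
```

```text
4.15 tcp [0.4873 0.1862 0.0982] q [ 0.      0.1074  0.9942 -0.    ] F [0.1 0.4 0.1] w 0.034196620924200394 0.06827018223702908 j [ 0.742  0.197 -0.459  0.    -0.914 -2.528]
```

View pics/c4.png

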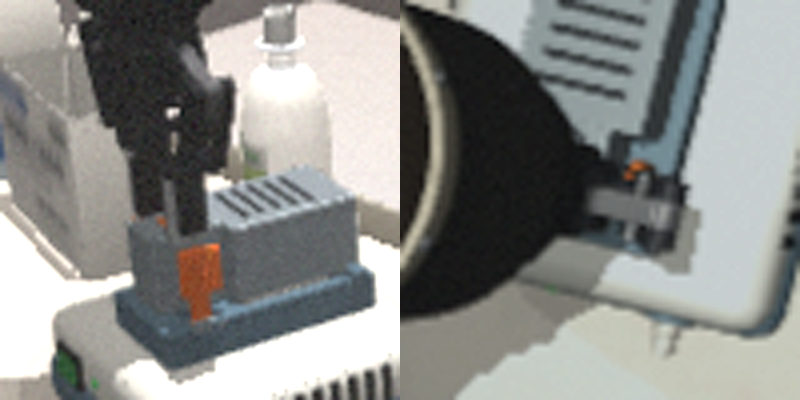

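A width of 34 mm with no grip force confirms that the fingers are above the tabs. I'll estimate the offset from the tip pixel.

```bash
python3 - <<'E'
from h import *
a=cap('scene');b=cap('top');p=robot.sense()['tcp_pos'];yn=np.array([.21,.978,0])
obs=np.array([140+192/4,120+236/4]);far=np.array([140+146/4,120+218/4])
for dz in (0,.01,.02,.025,.03,.035,.04):
  q=p+[0,0,dz]
  print(dz,proj(a,q-yn*.022)[0]-obs,proj(a,q+yn*.022)[0]-far,'top',(proj(b,q-yn*.025)[0]-[130,200])*5+[400,0])
E
```

```text
0 [ 1.00030879 15.40785392] [ 3.09984757 12.52518382] top [643.40981915 193.86639326]
0.01 [ 0.60411852 11.2531021 ] [2.66891891 8.46186604] top [638.34725587 193.41645556]
0.02 [0.20382124 7.0552811 ] [2.23366181 4.35773443] top [633.16365801 192.95576085]
0.025 [2.11246530e-03 4.94000983e+00] [2.01438966 2.29017078] top [630.52510656 192.72125834]
0.03 [-0.20064724  2.81371772] [1.79401071 0.21217094] top [627.85463257 192.48391871]
0.035 [-0.40446611  0.67631842] [ 1.57251657 -1.87634431] top [625.1516532  192.24369014]
0.04 [-0.60935246 -1.47227532] [ 1.34989875 -3.97545499] top [622.41557133 192.00051957]
```

The offset is about +34 mm: the fingers end about 34 mm short of the reported TCP. Opening, going down 3.3 cm and squeezing.

Call:
{"api": "carry_out", "payload": {
  "moves": [
    [[0,0,0],[0,0,0],-1],
    [[0,0,0],[0,0,0],-1],
    [[0,0,0],[0,0,0],-1],
    [[0,0,0],[0,0,0],-1],
    [[0,0,1.1],[0,0,0],-1],
    [[0,0,1.1],[0,0,0],-1],
    [[0,0,1.1],[0,0,0],-1],
    [[0,0,0],[0,0,0],-1]
  ]
}}

```text
time_s: 5.05
tcp_pos: [0.486, 0.1853, 0.0629]
ee_rot: [-0.001, 0.108, 0.994, -0.001]
force: [-0.3, 0.7, -0.0]
gripper_width: 0.0856
grasp_force: 0.0
```

Call:
{"api": "carry_out", "payload": {
  "moves": [
    [[0,0,0],[0,0,0],1],
    [[0,0,0],[0,0,0],1],
    [[0,0,0],[0,0,0],1],
    [[0,0,0],[0,0,0],1],
    [[0,0,0],[0,0,0],1],
    [[0,0,0],[0,0,0],1]
  ],
  "force": 25
}}

```text
time_s: 5.65
tcp_pos: [0.4885, 0.1876, 0.067]
ee_rot: [0.001, 0.107, 0.994, 0.001]
force: [-3.4, 2.6, 8.5]
gripper_width: 0.0388
grasp_force: 24.3
```

```bash
python3 - <<'E'
from h import *
s=cap('scene');st();print(robot.grasp_offset)
o=cv2.resize(s['color'][120:220,140:240],(500,500),interpolation=2)
cv2.imwrite('pics/c5.png',np.clip(o[:,:,::-1]*1.6,0,255).astype(np.uint8))
E
```

```text
5.7 tcp [0.4885 0.1876 0.067 ] q [0.0014 0.1071 0.9942 0.0014] F [-2.3  3.   9.1] w 0.03915858274015119 24.263983368873596 j [ 0.742  0.235 -0.496  0.    -0.836 -2.528]
0.0187
```

View pics/c5.png

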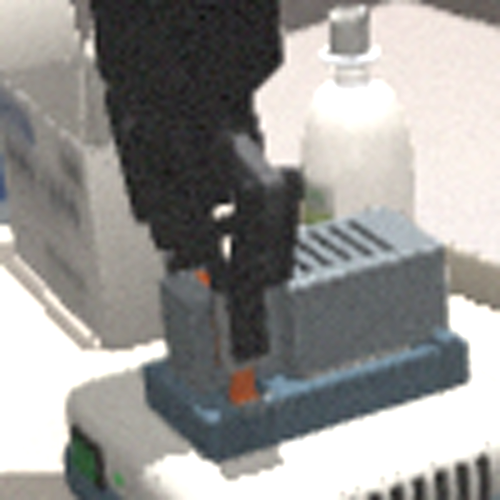

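Both tabs are pinched fully in: 39 mm opening, 24 N, with the near pad covering the orange tab at (250,330). Now working out the arc steps.

```bash
cat >> h.py <<'E'
def arc(v,t0,t1,n):
    """tool-vertical steps (tool x, z cm) carrying cover point v (neb x,z rel. hinge at shut) from t0 to t1"""
    f=lambda t:np.array([v[0]*np.cos(t)+v[1]*np.sin(t),-v[0]*np.sin(t)+v[1]*np.cos(t)])
    P=np.array([f(t) for t in np.linspace(t0,t1,n+1)]);return (-np.diff(P,axis=0)*100).round(2)
E
python3 - <<'E'
from h import *
print(arc((-.094,.031),0,1.92,24).tolist())
E
```

```text
[[-0.28, -0.74], [-0.34, -0.72], [-0.39, -0.69], [-0.45, -0.65], [-0.5, -0.62], [-0.54, -0.57], [-0.59, -0.53], [-0.63, -0.48], [-0.67, -0.43], [-0.7, -0.37], [-0.73, -0.32], [-0.75, -0.26], [-0.77, -0.2], [-0.78, -0.14], [-0.79, -0.07], [-0.79, -0.01], [-0.79, 0.05], [-0.78, 0.12], [-0.77, 0.18], [-0.75, 0.24], [-0.73, 0.3], [-0.71, 0.36], [-0.68, 0.41], [-0.64, 0.46]]
```

Call:
{"api": "carry_out", "payload": {
  "moves": [
    [[-0.3,0,-0.7],[0,0,0],1],
    [[-0.3,0,-0.7],[0,0,0],1],
    [[-0.4,0,-0.7],[0,0,0],1],
    [[-0.45,0,-0.65],[0,0,0],1],
    [[-0.5,0,-0.6],[0,0,0],1],
    [[-0.55,0,-0.55],[0,0,0],1],
    [[-0.6,0,-0.55],[0,0,0],1],
    [[-0.6,0,-0.5],[0,0,0],1]
  ]
}}

```text
time_s: 6.5
tcp_pos: [0.523, 0.1797, 0.1153]
ee_rot: [-0.0, 0.107, 0.994, 0.001]
force: [-3.2, 6.3, -0.3]
gripper_width: 0.0386
grasp_force: 25.1
```

```bash
python3 - <<'E'
from h import *
s=cap('scene');st()
o=cv2.resize(s['color'][100:220,130:250],(560,560),interpolation=2)
cv2.imwrite('pics/c6.png',np.clip(o[:,:,::-1]*1.6,0,255).astype(np.uint8))
E
```

```text
6.55 tcp [0.5242 0.1796 0.1161] q [4.000e-04 1.073e-01 9.942e-01 1.100e-03] F [-3.8  4.7  3. ] w 0.0387383436860029 25.66500574350357 j [ 6.830e-01  2.280e-01 -3.700e-01 -1.000e-03 -9.710e-01 -2.468e+00]
```

View pics/c6.png

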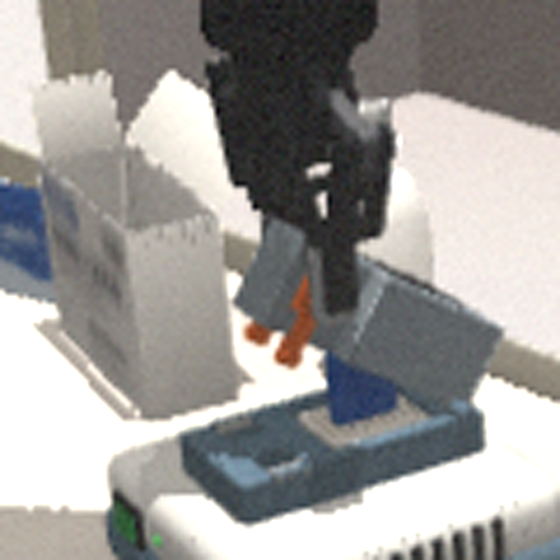

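The cover is open about 0.6 rad and the blue handle can be seen at (362,390). The fingertip is close to the shoulder edge, so I'll carry on with a gradual forward tilt.

```bash
cat >> h.py <<'E'
G=.0527
def apose(v,th,tilt,y0):
    a=np.array([np.cos(YAW),np.sin(YAW),0]);z=np.array([0,0,1.]);yn=np.cross(z,a)
    c,s=np.cos(th),np.sin(th);tz=-z*np.cos(tilt)+a*np.sin(tilt)
    return np.array([HX,HY,.089])+a*(v[0]*c+v[1]*s)+z*(-v[0]*s+v[1]*c)+yn*y0+G*tz, np.c_[np.cross(yn,tz),yn,tz]
E
python3 - <<'E'
from h import *
s=robot.sense();a=np.array([np.cos(YAW),np.sin(YAW),0]);yn=np.cross([0,0,1],a)
d=s['tcp_pos']+[0,0,G]-np.array([HX,HY,.089]);p=np.array([d@a,d[2]]);y0=d@yn;print(p,y0,'r',np.hypot(*p),'th',np.pi-np.arctan2(p[1],p[0])-np.arctan2(.031,.094))
th0=np.pi-np.arctan2(p[1],p[0])-np.arctan2(.031,.094)
v=(-.094,.031);P,M=s['tcp_pos'],R.from_quat(s['ee_rot'],scalar_first=True).as_matrix()
n=16
for i in range(1,n+1):
    P2,M2=apose(v,th0+(1.92-th0)*i/n,.6*i/n,y0)
    print((M.T@(P2-P)*100).round(2),R.from_matrix(M.T@M2).as_rotvec().round(3)); P,M=P2,M2
E
```

```text
[-0.05746042  0.0798389 ] 0.001211029708235353 r 0.09836640236282986 th 0.6284122114007553
[-0.83  0.   -0.49] [ 0.002 -0.037 -0.003]
[-0.91  0.   -0.36] [-0.    -0.037 -0.   ]
[-0.95 -0.   -0.28] [-0.    -0.038  0.   ]
[-0.98  0.   -0.18] [-0.    -0.038 -0.   ]
[-0.99  0.   -0.09] [ 0.    -0.037  0.   ]
[-1.  0.  0.] [-0.    -0.037  0.   ]
[-0.99  0.    0.1 ] [ 0.    -0.038 -0.   ]
[-0.97 -0.    0.19] [ 0.    -0.037  0.   ]
[-0.94  0.    0.28] [-0.    -0.038  0.   ]
[-0.91 -0.    0.37] [ 0.    -0.037 -0.   ]
[-0.86  0.    0.45] [-0.    -0.037  0.   ]
[-0.8  -0.    0.52] [-0.    -0.038  0.   ]
[-0.73  0.    0.59] [ 0.    -0.037 -0.   ]
[-0.66 -0.    0.65] [ 0.    -0.038  0.   ]
[-0.58  0.    0.7 ] [-0.    -0.037 -0.   ]
[-0.49 -0.    0.74] [ 0.    -0.037  0.   ]
```

Call:
{"api": "carry_out", "payload": {
  "moves": [
    [[-0.85,0,-0.5],[0,-0.038,0],1],
    [[-0.9,0,-0.35],[0,-0.038,0],1],
    [[-0.95,0,-0.3],[0,-0.038,0],1],
    [[-1.0,0,-0.2],[0,-0.038,0],1],
    [[-1.0,0,-0.1],[0,-0.038,0],1],
    [[-1.0,0,0],[0,-0.038,0],1]
  ]
}}

```text
time_s: 7.15
tcp_pos: [0.5788, 0.1675, 0.1362]
ee_rot: [0.115, 0.106, 0.988, -0.011]
force: [-3.4, 1.9, 4.3]
gripper_width: 0.0387
grasp_force: 24.5
```

Call:
{"api": "carry_out", "payload": {
  "moves": [
    [[-1.0,0,0.1],[0,-0.038,0],1],
    [[-0.95,0,0.2],[0,-0.038,0],1],
    [[-0.95,0,0.3],[0,-0.038,0],1],
    [[-0.9,0,0.35],[0,-0.038,0],1],
    [[-0.85,0,0.45],[0,-0.038,0],1]
  ]
}}

```text
time_s: 7.65
tcp_pos: [0.6274, 0.1567, 0.1387]
ee_rot: [0.204, 0.102, 0.973, -0.02]
force: [-1.1, 6.9, -4.3]
gripper_width: 0.0385
grasp_force: 25.4
```

Call:
{"api": "carry_out", "payload": {
  "moves": [
    [[-0.8,0,0.5],[0,-0.038,0],1],
    [[-0.75,0,0.6],[0,-0.038,0],1],
    [[-0.65,0,0.65],[0,-0.038,0],1],
    [[-0.6,0,0.7],[0,-0.038,0],1],
    [[-0.5,0,0.75],[0,-0.038,0],1]
  ]
}}

```text
time_s: 8.15
tcp_pos: [0.6858, 0.1363, 0.1627]
ee_rot: [0.242, 0.081, 0.967, -0.017]
force: [0.0, -1.7, -0.1]
gripper_width: 0.0139
grasp_force: 0.0
```

```bash
python3 - <<'E'
from h import *
s=robot.sense();st()
M=R.from_quat(s['ee_rot'],scalar_first=True).as_matrix();g=s['tcp_pos']-G*M[:,2]
a=np.array([np.cos(YAW),np.sin(YAW),0]);d=g-np.array([HX,HY,.089]);p=np.array([d@a,d[2]]);print(p,np.hypot(*p),'th',np.pi-np.arctan2(p[1],p[0])-np.arctan2(.031,.094))
E
```

```text
8.15 tcp [0.6858 0.1363 0.1627] q [ 0.242   0.0813  0.9667 -0.0173] F [ 0.  -1.7 -0.1] w 0.013865689311535806 0.0 j [ 0.573  0.174 -0.711  0.83  -0.438 -3.03 ]
[0.08488635 0.12014539] 0.14710746828006604 th 1.8673359045721993
```

```bash
python3 - <<'E'
from h import *
s=cap('scene');b=cap('top')
o=np.hstack([cv2.resize(s['color'][80:230,130:280],(400,400),interpolation=2),cv2.resize(b['color'][130:270,110:250],(400,400),interpolation=2)])
cv2.imwrite('pics/c7.png',np.clip(o[:,:,::-1]*1.5,0,255).astype(np.uint8))
E
```

```text
(no output)
```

View pics/c7.png

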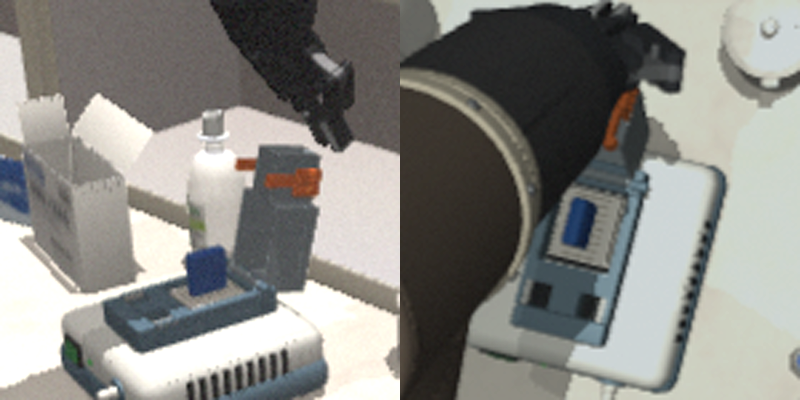

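```bash
python3 - <<'E'
from h import *
a=cap('scene');b=cap('top');sa=np.array([np.cos(YAW),np.sin(YAW),0]);yn=np.cross([0,0,1],sa)
for th in np.arange(1.2,1.95,.1):
    r=[]
    for v,y in(((-.093,.028),-.029),((-.114,0),-.0155),((-.114,0),.0155),((-.114,.046),-.0155)):
        c,s=np.cos(th),np.sin(th);P=np.array([HX,HY,.089])+sa*(v[0]*c+v[1]*s)+np.array([0,0,1])*(-v[0]*s+v[1]*c)+yn*y
        r+=[((proj(a,P)[0]-[130,80])/.375).round(),((proj(b,P)[0]-[110,130])/.35+[400,0]).round()]
    print(round(th,2),*r)
E
```

```text
1.2 [250. 182.] [608. 177.] [204. 175.] [571. 222.] [185. 164.] [524. 211.] [249. 144.] [583. 153.]
1.3 [260. 179.] [612. 163.] [215. 168.] [574. 205.] [196. 157.] [527. 194.] [262. 142.] [588. 134.]
1.4 [270. 177.] [616. 148.] [227. 162.] [578. 187.] [208. 151.] [530. 176.] [275. 141.] [593. 116.]
1.5 [280. 177.] [620. 134.] [239. 157.] [582. 170.] [220. 147.] [534. 158.] [287. 142.] [599.  99.]
1.6 [290. 177.] [624. 121.] [251. 154.] [586. 152.] [232. 143.] [539. 141.] [299. 144.] [605.  83.]
1.7 [299. 179.] [629. 109.] [263. 152.] [591. 135.] [243. 142.] [544. 124.] [310. 148.] [611.  68.]
1.8 [308. 181.] [633.  97.] [275. 152.] [596. 118.] [255. 141.] [549. 107.] [320. 153.] [617.  55.]
1.9 [316. 185.] [637.  87.] [286. 153.] [601. 103.] [266. 142.] [554.  92.] [330. 159.] [622.  43.]
```

Reading the cover's angle from the picture gives about 1.65–1.7 rad. The grip slipped when the wrist neared a singularity with the last joint at its limit. I'll back off, bring the tool upright, and push the lip to the stop with closed fingers.

Call:
{"api": "carry_out", "payload": {
  "moves": [
    [[0,0,-3],[0,0,0],1],
    [[0,0,-3],[0,0,0],1],
    [[0,0,-2],[0,0,0],1],
    [[0,0,0],[0,0,0],1]
  ]
}}

```text
time_s: 8.75
tcp_pos: [0.6487, 0.1385, 0.2387]
ee_rot: [0.244, 0.085, 0.966, -0.018]
force: [0.3, 0.8, -0.3]
gripper_width: 0.0004
grasp_force: 0.0
```

```bash
python3 - <<'E'
from h import *
st();a=np.array([np.cos(YAW),np.sin(YAW),0]);yn=np.cross([0,0,1],a)
M=np.c_[-a,yn,[0,0,-1]]
p=np.array([HX,HY,0])-.05*a+[0,0,.21];print(p,*delta(p,M))
E
```

```text
8.75 tcp [0.6487 0.1385 0.2387] q [ 0.2442  0.0852  0.9658 -0.0176] F [ 0.3  0.8 -0.3] w 0.000391624315400497 0.0 j [ 0.678  0.051 -0.625  0.626 -0.646 -2.885]
[0.5312194  0.17682078 0.21      ] [12.14  1.71 -3.27] [0.017 0.494 0.035]
```

Call:
{"api": "carry_out", "payload": {
  "moves": [
    [[3,0.4,-0.8],[0,0,0],1],
    [[3,0.4,-0.8],[0,0,0],1],
    [[3,0.4,-0.8],[0,0,0],1],
    [[3,0.4,-0.8],[0,0,0],1],
    [[0,0,0],[0.004,0.124,0.009],1],
    [[0,0,0],[0.004,0.124,0.009],1],
    [[0,0,0],[0.004,0.124,0.009],1],
    [[0,0,0],[0.004,0.124,0.009],1]
  ]
}}

```text
time_s: 9.55
tcp_pos: [0.5418, 0.1648, 0.2209]
ee_rot: [-0.018, 0.096, 0.995, 0.001]
force: [-0.5, -0.8, 0.0]
gripper_width: 0.0001
grasp_force: 0.0
```

```bash
python3 - <<'E'
from h import *
st();a=np.array([np.cos(YAW),np.sin(YAW),0]);yn=np.cross([0,0,1],a)
M=np.c_[-a,yn,[0,0,-1]]
for k in(-.03,.028):
  p=np.array([HX,HY,0])+k*a+[0,0,.148];print(p,*delta(p,M))
E
```

```text
9.55 tcp [0.5418 0.1648 0.2209] q [-0.0182  0.0957  0.9952  0.0013] F [-0.5 -0.8  0. ] w 5.460457496532928e-05 0.0 j [ 0.621  0.188 -0.157 -0.027 -1.251 -2.375]
[0.55077164 0.17261247 0.148     ] [-1.    0.95  7.26] [-0.001 -0.036  0.02 ]
[0.60747314 0.16040836 0.148     ] [-6.79  0.83  7.05] [-0.001 -0.036  0.02 ]
```

Call:
{"api": "carry_out", "payload": {
  "moves": [
    [[-0.1,0.9,1.8],[0,-0.036,0.02],1],
    [[-0.2,0,1.8],[0,0,0],1],
    [[-0.2,0,1.8],[0,0,0],1],
    [[-0.2,0,1.8],[0,0,0],1],
    [[-1.5,0,0],[0,0,0],1],
    [[-1.5,0,0],[0,0,0],1],
    [[-1,0,0],[0,0,0],1]
  ]
}}

```text
time_s: 10.25
tcp_pos: [0.5912, 0.162, 0.1487]
ee_rot: [0.002, 0.107, 0.994, -0.002]
force: [0.3, 0.3, 0.9]
gripper_width: -0.0001
grasp_force: 0.0
```

Call:
{"api": "carry_out", "payload": {
  "moves": [
    [[-0.5,0,0],[0,0,0],1],
    [[-0.5,0,0],[0,0,0],1],
    [[-0.5,0,0],[0,0,0],1]
  ]
}}

```text
time_s: 10.55
tcp_pos: [0.6039, 0.1591, 0.1482]
ee_rot: [0.002, 0.106, 0.994, -0.002]
force: [-1.3, -0.0, 0.4]
gripper_width: 0.0005
grasp_force: 0.2
```

Call:
{"api": "carry_out", "payload": {
  "moves": [
    [[-0.4,0,0],[0,0,0],1],
    [[0,0,0],[0,0,0],1]
  ]
}}

```text
time_s: 10.75
tcp_pos: [0.6078, 0.1583, 0.148]
ee_rot: [0.002, 0.106, 0.994, -0.002]
force: [1.2, -0.4, -0.7]
gripper_width: 0.0002
grasp_force: 0.0
```

Call:
{"api": "carry_out", "payload": {
  "moves": [
    [[-0.4,0,0],[0,0,0],1],
    [[-0.4,0,0],[0,0,0],1]
  ]
}}

```text
time_s: 10.95
tcp_pos: [0.6095, 0.1575, 0.1473]
ee_rot: [-0.003, 0.106, 0.994, -0.003]
force: [-35.5, 13.1, 18.3]
gripper_width: 0.0001
grasp_force: 18.8
```

Call:
{"api": "carry_out", "payload": {
  "moves": [
    [[-0.4,0,0],[0,0,0],1],
    [[-0.3,0,0],[0,0,0],1]
  ]
}}

```text
time_s: 11.15
tcp_pos: [0.6101, 0.1571, 0.1469]
ee_rot: [-0.008, 0.106, 0.994, -0.003]
force: [-59.4, 21.4, 30.8]
gripper_width: 0.0
grasp_force: 31.0
```

Call:
{"api": "carry_out", "payload": {
  "moves": [
    [[-0.3,0,0],[0,0,0],1],
    [[-0.3,0,0],[0,0,0],1]
  ]
}}

```text
time_s: 11.35
tcp_pos: [0.6107, 0.1567, 0.1466]
ee_rot: [-0.012, 0.106, 0.994, -0.003]
force: [-79.6, 28.5, 41.3]
gripper_width: 0.0002
grasp_force: 42.2
```

The cover is at the stop: the tool stopped dead and the force rose sharply. Backing off, going up and opening.

Call:
{"api": "carry_out", "payload": {
  "moves": [
    [[3,0,0],[0,0,0],1],
    [[2,0,0],[0,0,0],1],
    [[2,0,0],[0,0,0],-1],
    [[0,0,-3],[0,0,0],-1],
    [[0,0,-2],[0,0,0],-1],
    [[0,0,0],[0,0,0],-1]
  ]
}}

```text
time_s: 11.95
tcp_pos: [0.5612, 0.1701, 0.2016]
ee_rot: [0.004, 0.106, 0.994, -0.001]
force: [0.3, 0.6, -0.1]
gripper_width: 0.058
grasp_force: 0.0
```

```bash
python3 - <<'E'
from h import *
st();a_=np.array([np.cos(YAW),np.sin(YAW),0]);yn=np.cross([0,0,1],a_)
b=cap('top');s=cap('scene');print(ray(b,172.3,207.7,.12))
for c,z,n in((b,.12,'top'),(s,.11,'sc')):
    h=cv2.cvtColor(c['color'],cv2.COLOR_RGB2HSV);m=cv2.inRange(h,(108,140,40),(125,255,255))
    m[:, :140 if n=='top' else 150]=0; m[:,260:]=0
    k,l,stt,ce=cv2.connectedComponentsWithStats(m)
    for i in range(1,k):
        if stt[i,4]>15: print(n,stt[i],ce[i],ray(c,*ce[i],z))
# cover angle: orange px in scene vs model
h=cv2.cvtColor(s['color'],cv2.COLOR_RGB2HSV);m=cv2.inRange(h,(3,170,90),(14,255,255));m[:120]=0;m[190:]=0;m[:,:200]=0;m[:,280:]=0
k,l,stt,ce=cv2.connectedComponentsWithStats(m)
for i in range(1,k):
    if stt[i,4]>8: print('or',stt[i],ce[i])
for th in (1.6,1.7,1.8,1.92):
    v=(-.093,.028);c,q=np.cos(th),np.sin(th);P=np.array([HX,HY,.089])+a_*(v[0]*c+v[1]*q)+np.array([0,0,1])*(-v[0]*q+v[1]*c)-yn*.028
    print(th,proj(s,P))
M=np.c_[-a_,yn,[0,0,-1]]
print(delta(np.array([HX,HY,0])-.038*a_+[0,0,.061],M))
E
```

```text
11.95 tcp [0.5612 0.1701 0.2016] q [ 4.400e-03  1.057e-01  9.944e-01 -7.000e-04] F [ 0.3  0.6 -0.1] w 0.0579981189134786 0.0 j [ 0.633  0.206 -0.193  0.008 -1.167 -2.418]
[0.54309038 0.17233821 0.12      ]
top [167 202   9  14  63] [171.17460317 208.14285714] [0.54216331 0.17453426 0.12      ]
top [250 253   7   7  42] [253.04761905 256.07142857] [0.45052209 0.00985637 0.12      ]
sc [225 244   8   5  29] [228.5862069  245.72413793] [ 0.38930298 -0.05294604  0.11      ]
or [233 145   5   5  17] [234.82352941 147.47058824]
or [242 144   7  10  30] [244.66666667 148.03333333]
1.6 [[238.37135146 146.27749417]]
1.7 [[241.8507776  146.89537661]]
1.8 [[245.14556921 147.9178958 ]]
1.92 [[248.81250372 149.65227639]]
(array([ 1.81,  0.18, 13.73]), array([-0.003,  0.005, -0.001]))
```

The handle measures (0.542,0.1745), which agrees with the bay point. The hard stop at a = 41 mm matches the lip at 1.92 rad. Going down to the handle.

Call:
{"api": "carry_out", "payload": {
  "moves": [
    [[1.8,0.2,0],[0,0,0],-1],
    [[0,0,0],[0,0,0],-1],
    [[0,0,4],[0,0,0],-1],
    [[0,0,4],[0,0,0],-1],
    [[0,0,3],[0,0,0],-1],
    [[0,0,1.7],[0,0,0],-1],
    [[0,0,1],[0,0,0],-1],
    [[0,0,0],[0,0,0],-1]
  ]
}}

```text
time_s: 12.85
tcp_pos: [0.5421, 0.1734, 0.0591]
ee_rot: [0.001, 0.106, 0.994, -0.003]
force: [-0.2, 0.3, 0.6]
gripper_width: 0.0857
grasp_force: 0.0
```

Call:
{"api": "carry_out", "payload": {
  "moves": [
    [[0,0,0],[0,0,0],1],
    [[0,0,0],[0,0,0],1],
    [[0,0,0],[0,0,0],1],
    [[0,0,0],[0,0,0],1],
    [[0,0,0],[0,0,0],1],
    [[0,0,0],[0,0,0],1],
    [[0,0,0],[0,0,0],1]
  ],
  "force": 30
}}

```text
time_s: 13.55
tcp_pos: [0.5431, 0.1742, 0.0613]
ee_rot: [0.002, 0.106, 0.994, -0.002]
force: [-0.8, 0.0, 5.5]
gripper_width: 0.0116
grasp_force: 30.8
```

The handle is held (11.6 mm, 31 N). Lifting straight up.

Call:
{"api": "carry_out", "payload": {
  "moves": [
    [[0,0,-1],[0,0,0],1],
    [[0,0,-2],[0,0,0],1],
    [[0,0,-3],[0,0,0],1],
    [[0,0,-3],[0,0,0],1],
    [[0,0,-3],[0,0,0],1],
    [[0,0,0],[0,0,0],1]
  ]
}}

```text
time_s: 14.15
tcp_pos: [0.5446, 0.1757, 0.1858]
ee_rot: [0.005, 0.106, 0.994, -0.0]
force: [0.6, 0.2, -1.0]
gripper_width: 0.0115
grasp_force: 30.0
```

```bash
python3 - <<'E'
from h import *
s=st();M=R.from_quat(s['ee_rot'],scalar_first=True).as_matrix()
print(delta(np.array([.484,-.198,s['tcp_pos'][2]]),M))
E
```

```text
14.15 tcp [0.5446 0.1757 0.1858] q [ 4.700e-03  1.059e-01  9.944e-01 -4.000e-04] F [ 0.6  0.2 -1. ] w 0.011467186638041828 30.016086101531982 j [ 0.659  0.193 -0.247  0.008 -1.125 -2.446]
(array([-1.950e+00, -3.781e+01,  1.000e-02]), array([0., 0., 0.]))
```

Call:
{"api": "carry_out", "payload": {
  "moves": [
    [[-0.2,-2,0],[0,0,0],1],
    [[-0.2,-3.5,0],[0,0,0],1],
    [[-0.2,-3.5,0],[0,0,0],1],
    [[-0.2,-3.5,0],[0,0,0],1],
    [[-0.2,-3.5,0],[0,0,0],1],
    [[-0.2,-3.5,0],[0,0,0],1],
    [[-0.2,-3.5,0],[0,0,0],1],
    [[-0.2,-3.5,0],[0,0,0],1]
  ]
}}

```text
time_s: 14.95
tcp_pos: [0.5005, -0.0896, 0.1814]
ee_rot: [0.001, 0.106, 0.994, -0.003]
force: [1.5, -0.1, -0.3]
gripper_width: 0.0115
grasp_force: 29.9
```

Call:
{"api": "carry_out", "payload": {
  "moves": [
    [[-0.2,-3.5,0],[0,0,0],1],
    [[-0.2,-3.5,0],[0,0,0],1],
    [[0,-3,0],[0,0,0],1],
    [[0,-1.3,0],[0,0,0],1],
    [[0,0,0],[0,0,0],1],
    [[0,0,0],[0,0,0],1]
  ]
}}

```text
time_s: 15.55
tcp_pos: [0.4816, -0.199, 0.1821]
ee_rot: [0.001, 0.107, 0.994, -0.002]
force: [-0.3, -0.2, -1.6]
gripper_width: 0.0119
grasp_force: 30.0
```

Call:
{"api": "carry_out", "payload": {
  "moves": [
    [[0,0,4],[0,0,0],1],
    [[0,0,4],[0,0,0],1],
    [[0,0,4],[0,0,0],1],
    [[0,0,3],[0,0,0],1],
    [[0,0,1.5],[0,0,0],1],
    [[0,0,1],[0,0,0],1],
    [[0,0,0],[0,0,0],1]
  ]
}}

```text
time_s: 16.25
tcp_pos: [0.4821, -0.1991, 0.0064]
ee_rot: [0.001, 0.106, 0.994, -0.002]
force: [-0.1, 0.2, -0.7]
gripper_width: 0.0113
grasp_force: 29.9
```

Call:
{"api": "carry_out", "payload": {
  "moves": [
    [[0,0,0.3],[0,0,0],1],
    [[0,0,0.2],[0,0,0],1],
    [[0,0,0],[0,0,0],1]
  ]
}}

```text
time_s: 16.55
tcp_pos: [0.4831, -0.1999, 0.003]
ee_rot: [0.002, 0.106, 0.994, -0.002]
force: [0.1, -0.1, -0.8]
gripper_width: 0.0112
grasp_force: 29.9
```

Call:
{"api": "carry_out", "payload": {
  "moves": [
    [[0,0,0.2],[0,0,0],1],
    [[0,0,0],[0,0,0],1]
  ]
}}

```text
time_s: 16.75
tcp_pos: [0.4827, -0.2, 0.0006]
ee_rot: [0.002, 0.106, 0.994, -0.002]
force: [0.1, -0.4, -0.6]
gripper_width: 0.0117
grasp_force: 29.9
```

Call:
{"api": "carry_out", "payload": {
  "moves": [
    [[0,0,0.1],[0,0,0],1],
    [[0,0,0],[0,0,0],1]
  ]
}}

```text
time_s: 16.95
tcp_pos: [0.4826, -0.2, -0.0006]
ee_rot: [0.002, 0.106, 0.994, -0.002]
force: [0.0, -0.2, -1.0]
gripper_width: 0.0116
grasp_force: 29.9
```

Call:
{"api": "carry_out", "payload": {
  "moves": [
    [[0,0,0.1],[0,0,0],1],
    [[0,0,0],[0,0,0],1]
  ]
}}

```text
time_s: 17.15
tcp_pos: [0.4826, -0.2, -0.0016]
ee_rot: [0.002, 0.106, 0.994, -0.002]
force: [-0.1, 0.5, -0.4]
gripper_width: 0.0115
grasp_force: 30.0
```

Call:
{"api": "carry_out", "payload": {
  "moves": [
    [[0,0,0.15],[0,0,0],1],
    [[0,0,0],[0,0,0],1]
  ]
}}

```text
time_s: 17.35
tcp_pos: [0.4827, -0.2002, -0.0018]
ee_rot: [0.002, 0.106, 0.994, -0.003]
force: [-5.6, 1.7, 15.2]
gripper_width: 0.0116
grasp_force: 32.2
```

It's touching the tray floor at the expected height. Easing off, letting go and going straight up.

Call:
{"api": "carry_out", "payload": {
  "moves": [
    [[0,0,-0.1],[0,0,0],1],
    [[0,0,0],[0,0,0],-1],
    [[0,0,0],[0,0,0],-1],
    [[0,0,0],[0,0,0],-1],
    [[0,0,0],[0,0,0],-1],
    [[0,0,0],[0,0,0],-1],
    [[0,0,0],[0,0,0],-1]
  ]
}}

```text
time_s: 18.05
tcp_pos: [0.4826, -0.2, -0.0021]
ee_rot: [0.002, 0.106, 0.994, -0.002]
force: [0.0, 0.1, -0.2]
gripper_width: 0.0855
grasp_force: 0.0
```

Call:
{"api": "carry_out", "payload": {
  "moves": [
    [[0,0,-1],[0,0,0],-1],
    [[0,0,-3],[0,0,0],-1],
    [[0,0,-4],[0,0,0],-1],
    [[0,0,-4],[0,0,0],-1],
    [[0,0,-4],[0,0,0],-1],
    [[0,0,-4],[0,0,0],-1],
    [[0,-4,0],[0,0,0],-1],
    [[0,-4,0],[0,0,0],-1]
  ]
}}

```text
time_s: 18.85
tcp_pos: [0.4661, -0.2775, 0.2013]
ee_rot: [0.004, 0.105, 0.994, -0.003]
force: [0.5, -1.1, -0.8]
gripper_width: 0.085
grasp_force: 0.0
```

Call:
{"api": "carry_out", "payload": {
  "moves": [
    [[0,-4,0],[0,0,0],-1],
    [[0,-4,0],[0,0,0],-1],
    [[0,-4,0],[0,0,0],-1],
    [[0,-4,0],[0,0,0],-1],
    [[0,0,0],[0,0,0],-1],
    [[0,0,0],[0,0,0],-1]
  ]
}}

```text
time_s: 19.45
tcp_pos: [0.4306, -0.4343, 0.1992]
ee_rot: [0.001, 0.107, 0.994, -0.002]
force: [0.8, 0.8, -0.1]
gripper_width: 0.0854
grasp_force: 0.0
```

```bash
python3 - <<'E'
from h import *
s=cap('scene');b=cap('top');st()
sc=s['color'][110:360,110:410]; A=cv2.resize(sc,(480,400),interpolation=2)
B=cv2.resize(b['color'][120:310,120:400],(442,300)); C=cv2.resize(s['color'][120:240,140:260],(320,320),interpolation=2)
o=np.zeros((600,800,3),np.uint8);o[:320,:320]=C;o[:400,320:800]=A;o[400:600,320:615]=cv2.resize(B,(295,200));o[320:600,:320]=cv2.resize(b['color'][130:270,120:280],(320,280))
cv2.imwrite('pics/c8.png',np.clip(o[:,:,::-1]*1.4,0,255).astype(np.uint8))
E
```

```text
19.55 tcp [ 0.4313 -0.433   0.1994] q [ 0.0018  0.1062  0.9943 -0.0024] F [-0.5 -0.1 -0.1] w 0.0851198832297236 0.0 j [-0.466  0.249 -0.139  0.003 -1.177 -1.319]
```

View pics/c8.png

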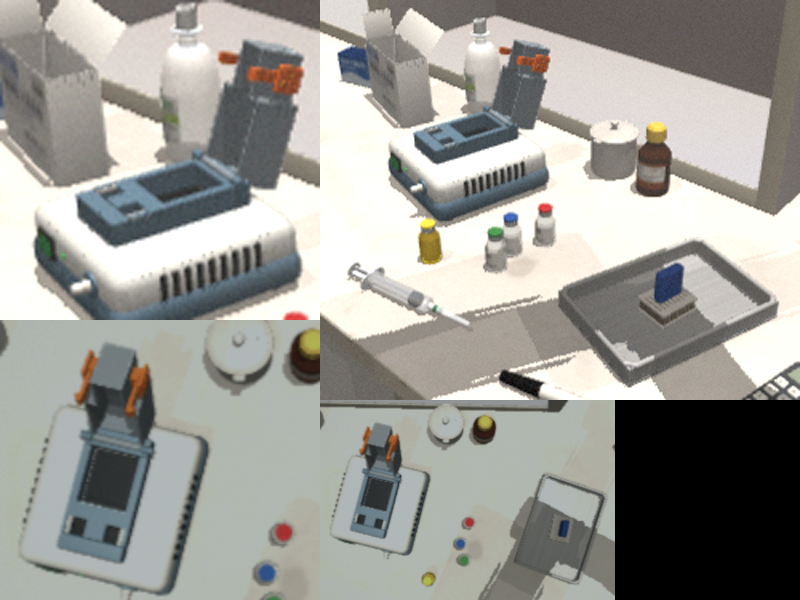

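The filter stands handle up in the tray at (668,285), and the vials and bottle are upright. The cover leans back. A numeric check of its angle before I hand in.

```bash
python3 - <<'E'
from h import *
s=cap('scene');b=cap('top');a_=np.array([np.cos(YAW),np.sin(YAW),0]);yn=np.cross([0,0,1],a_)
def bl(c,x0,x1,y0,y1):
    h=cv2.cvtColor(c['color'],cv2.COLOR_RGB2HSV);m=cv2.inRange(h,(2,150,60),(16,255,255));w=np.zeros_like(m);w[y0:y1,x0:x1]=m[y0:y1,x0:x1]
    k,l,stt,ce=cv2.connectedComponentsWithStats(w);return [(stt[i],ce[i].round(1)) for i in range(1,k) if stt[i,4]>8]
print(bl(s,200,280,120,190));print(bl(b,120,230,130,200))
for th in (1.5,1.7,1.8,1.92):
    c,q=np.cos(th),np.sin(th);o=[]
    for y in(-.027,.027):
        P=[np.array([HX,HY,.089])+a_*(v0*c+v1*q)+np.array([0,0,1])*(-v0*q+v1*c)+yn*y for v0 in(-.105,-.081) for v1 in(.015,.041)]
        for cam in(s,b): p=proj(cam,P);o.append([p.min(0).round(1).tolist(),p.max(0).round(1).tolist()])
    print(th,o)
E
```

```text
[(array([222, 140,   7,   4,  21], dtype=int32), array([224.8, 141.3])), (array([233, 144,  20,  11, 131], dtype=int32), array([244. , 148.7]))]
[(array([158, 146,  11,  26,  82], dtype=int32), array([162.9, 157.5])), (array([183, 152,  11,  26, 144], dtype=int32), array([188. , 163.1]))]
1.5 [[[228.9, 139.2], [239.9, 152.7]], [[182.9, 169.2], [188.8, 184.2]], [[216.0, 132.4], [226.9, 145.4]], [[154.1, 162.5], [160.9, 177.6]]]
1.7 [[[236.3, 141.0], [246.9, 152.5]], [[186.1, 159.3], [191.7, 176.2]], [[223.4, 134.2], [233.7, 145.3]], [[157.5, 152.7], [164.1, 169.7]]]
1.8 [[[239.2, 142.5], [250.5, 153.0]], [[187.8, 155.0], [193.1, 172.6]], [[226.3, 135.6], [237.3, 145.8]], [[159.3, 148.4], [165.7, 166.1]]]
1.92 [[[242.6, 143.7], [254.5, 155.2]], [[189.8, 150.5], [194.7, 168.5]], [[229.6, 136.8], [241.2, 148.1]], [[161.6, 144.0], [167.6, 162.1]]]
```

The tab outlines in both views fit 1.88–1.92 rad, consistent with the stop. Handing in.

```bash
python3 -c "
from bench import robot
print(robot.job_done())"
```

```text
the job is handed in; nothing more can be done
None
```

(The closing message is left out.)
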